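# Sweep the loose nuts into the catch pan

## Robot

A 7-joint arm with a two-finger parallel gripper is mounted at the origin on a cart in front of the work surface, level with it; the furniture and walls round the work are solid. World frame = base frame: x ahead of the robot, y to its left, z up, the work surface at z = 0. Lengths are in m, angles in rad, forces in N, time in s.
With the tool pointing down it reaches from about 0.35 to 0.9 m from the base axis. Payload 19.9 kg.
Tool frame: the origin (TCP) lies between the finger pads; the fingertips stand 19 mm ahead of it and the grasp point (between the pads) is the TCP; z points along the fingers, y is the line along which they close (so a half turn about z gives the same grasp; the last joint's range is limited). The gripper opens to 94 mm and grips with 3 to 60 N. Pads are 16 mm wide; open, the fingers measure 119 mm over their backs; the gripper's body (75 mm by 177 mm) begins 78 mm behind the grasp point.
Start: joints at [-1.27, 0.417, -0.01, 1.614, 0.005, 1.111, -0.053], TCP at [0.21, 0.589, 0.224] pointing down, gripper open.
Joint ranges: [-2.81, 2.81], [-0.39, 2.02], [-1.27, 1.25], [0.06, 2.57], [-1.19, 4.33], [0.19, 2], [-2.82, 2.82]. Speed limits (rad/s): [1.89, 1.89, 2.39, 2.39, 3.01, 3.01, 3.01].

## Interface

Orientations are given as a 3x3 rotation matrix whose columns are the frame's x, y, z axes.
In Python, from rig import robot gives the robot as it stands. Calls block until the motion is done:
- robot.move_ptp(position, orientation): joint-space move of the TCP to a pose.
- robot.move_linear(position, velocity=0.15, frame=None, threshold=None): straight line of the TCP; frame=None keeps the orientation; velocity is the mean speed in m/s. With threshold (N) it stops when the force on the tool has changed by that much, and returns True; else False.
- robot.goto_joints(angles): joint-space move.
- robot.gripper_to(opening): finger opening in m; the grip force is fixed at half the most; returns when the fingers have stopped.
- robot.pause(seconds).
- robot.ik(position, orientation): joint angles nearest the present ones, or None.
- robot.get_state(): the state.
- robot.grab_frame(name): name is "scene" or "top" or "wrist"; returns the picture (480x640x3 uint8, red, green, blue); there is no depth.
- robot.camera_info(name): a dict with "fx", "fy", "cx", "cy" (pixels), "dist" ([k1, k2, p1, p2, k3] as OpenCV has them; the pictures are not rectified), "rvec" (rotation vector, rad) and "tvec" (3), from world to camera coordinates, as OpenCV has them. Camera axes: x right, y down, z forward; pixel columns grow to the right and rows downward; lengths in m; the calibration is good to about 2 mm. A picture is of the moment at which its call begins: read the wrist's pose just before it. camera_info takes no time and is no camera call; for the wrist camera it gives the pose at the moment of the call.
A pose or a line that the arm cannot do raises robot.PlanningError and nothing moves.
- robot.sign_off(): hands the job in; it is judged then, once.
The state is a dict: "time": time; "qpos": joint angles; "joint_vel": joint speeds; "effort": joint torques, N m; "ee_pos": TCP position; "tool_rot": TCP orientation; "force": force on the tool from outside, world axes, zero at the start; "moment": the same for the moment, N m; "opening": finger opening in m; "grasp_force": force on a finger pad.
Only numpy, scipy, OpenCV 4.12 (cv2) and the standard library are available. Lean on these libraries where they do the work, as an engineer would, in place of code of your own. Each camera call takes 0.05 s, during which the arm holds its last target. There are 200 camera calls.

## Task

Three loose hex nuts are scattered on the near side of the bench: sweep all three along the bench top with your fingertips, through the open front of the three-sided metal catch pan, until each lies wholly inside it. Only push the nuts, do not pick them up or lift them off the bench, and do not shift or knock over the small things standing and lying around them.

Things in the scene. Friction and masses are not known exactly. Their poses are not given: they have to be found in the camera images.
- nut_1: loose dark-steel hexagon nut, 19 mm across its flats (22 mm over the corners), 10 mm high, with a 10.6 mm hole, about 17 g, lying flat on the bench; origin at the centre of its underside, z along its hole. The three nuts are alike
- nut_2: loose dark-steel hexagon nut, 19 mm across its flats (22 mm over the corners), 10 mm high, with a 10.6 mm hole, about 17 g, lying flat on the bench; origin at the centre of its underside, z along its hole. The three nuts are alike
- nut_3: loose dark-steel hexagon nut, 19 mm across its flats (22 mm over the corners), 10 mm high, with a 10.6 mm hole, about 17 g, lying flat on the bench; origin at the centre of its underside, z along its hole. The three nuts are alike
- pan: fixed catch pan of bare folded sheet, open on its own -x side, roughly towards the robot. Inside 80 mm deep (own x -40 at the open front to +40 mm) and 140 mm wide (own y -70 to +70 mm); back and side walls 3 mm thick, 18 mm high; floor level with the bench, no step. 2 mm high screw tabs stick out 17 mm beside both side walls. Origin at bench height in the middle of the inside, x into the pan, z up
- small_weight: bystander: pale brass calibration weight with a neck and knob, 19 mm across, 27 mm high, loose, standing near the nuts, nearer the robot; origin at the centre of its underside. Leave it where it is
- jar: bystander: small screw-cap jar with black cap, 34 mm across, 36 mm high, loose, standing near the nuts, nearer the robot; origin at the centre of its underside. Leave it where it is
- eye_loupe: bystander: black eye loupe, a cup 41 mm across and 34 mm high, loose, standing to the left of the pan; origin at the centre of its underside. Leave it where it is
- hex_driver: bystander: short black stick handle, 75 mm long along its own y, 12 mm thick, loose, lying to the left of the nuts; origin at the centre of its underside. Leave it where it is
- vernier: bystander: steel vernier caliper, 246 mm long along its own y, 72 mm wide over the jaws, 7 mm high, loose, lying at the left front of the bench; origin at the centre of its underside. Leave it where it is

How it is judged:
By the outcome, as a careful person would: the job done as asked, in the order asked, and still so for the second after the job is handed in, with the robot touching nothing.
It also fails if it takes over 64 s, if anything falls off the work surface, if the arm or the gripper's body presses on something with over 40 N, if the wrist force passes 120 N, or if a joint passes its speed limit or range.

## Working session

There is one attempt and no reset: what is moved stays moved. The work goes in short steps, each a Python script; the robot and the scene stay as the last script left them, time stands still between calls to the robot, and variables do not carry over. Pictures are saved under pics/ and viewed, at most 10 in all, crops included, and the job is handed in when it is done.

```bash
mkdir -p pics
python3 - <<'E'
from rig import robot
import cv2
for n in("top","scene"):
    im=robot.grab_frame(n);cv2.imwrite(f"pics/{n}0.png",im[:,:,::-1])
    print(n,robot.camera_info(n))
print(robot.get_state()['time'])
E
```

```text
top {'fx': 451.59697797440225, 'fy': 451.59697797440225, 'cx': 314.33177114020197, 'cy': 233.66881302534986, 'dist': array([-0.04634528,  0.        ,  0.        ,  0.        ,  0.        ]), 'rvec': array([ 2.17682408, -2.03330094,  0.2221573 ]), 'tvec': array([0.0117927 , 0.54542289, 1.04268141])}
scene {'fx': 455.0934920076122, 'fy': 455.0934920076122, 'cx': 323.42211725906526, 'cy': 243.2370881218211, 'dist': array([-0.01035486,  0.        ,  0.        ,  0.        ,  0.        ]), 'rvec': array([ 2.40080243, -0.63331577,  0.222958  ]), 'tvec': array([-0.44375339,  0.26822422,  0.87752376])}
0.1
```

View pics/top0.png

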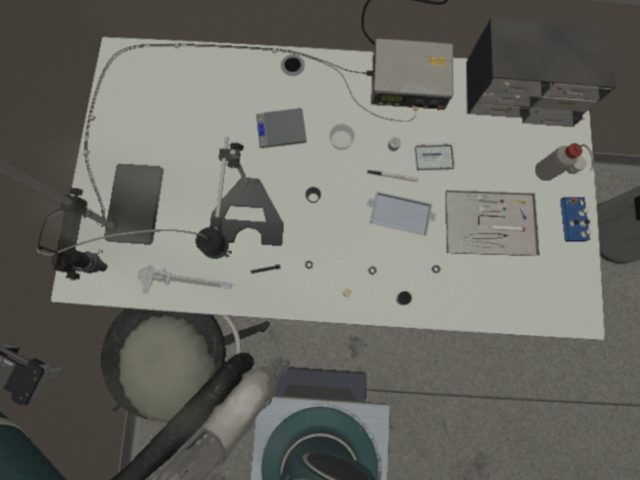

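View pics/scene0.png

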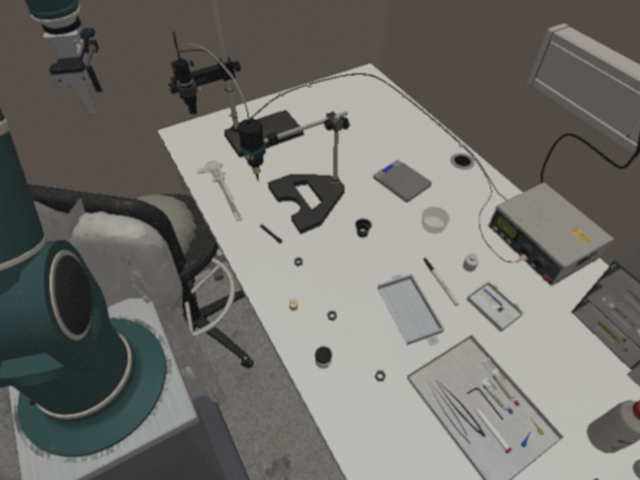

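The top view shows the nuts at about (309,265), (372,270) and (436,269). The pan is at about (402,214), the brass weight at (347,292), the jar at (404,298), the loupe at (313,194), and the driver at (265,268). Next I'll refine these numbers.

```bash
cat > h.py <<'E'
import numpy as np,cv2
def cast(ci,uv,z=0.):
    K=np.array([[ci['fx'],0,ci['cx']],[0,ci['fy'],ci['cy']],[0,0,1]])
    p=cv2.undistortPoints(np.array(uv,float).reshape(-1,1,2),K,np.array(ci['dist']),None,None,None).reshape(-1,2)
    R=cv2.Rodrigues(np.array(ci['rvec'],float))[0];t=np.array(ci['tvec']);C=-R.T@t
    d=np.c_[p,np.ones(len(p))]@R
    return (C+d*((z-C[2])/d[:,2])[:,None])[:,:2]
def blobs(im,lo=0,thr=110,amin=15,amax=2500):
    g=cv2.cvtColor(im,cv2.COLOR_RGB2GRAY);m=(g<thr).astype(np.uint8)
    n,_,s,c=cv2.connectedComponentsWithStats(m)
    return [(c[i],s[i]) for i in range(1,n) if amin<s[i][4]<amax]
E
python3 - <<'E'
import cv2,numpy as np
from rig import robot
from h import *
np.set_printoptions(precision=4,suppress=True)
for n,nuts in (("top",[(309,265),(372,270),(436,269)]),("scene",[(298,262),(332,316),(380,376)])):
    im=cv2.imread(f"pics/{n}0.png")[:,:,::-1].copy();ci=robot.camera_info(n)
    for c,s in blobs(im,thr=120,amin=8,amax=600):
        if n=='top' and 240<c[0]<450 and 180<c[1]<310 or n=='scene' and 250<c[0]<400 and 210<c[1]<390:
            print(n,c,s,cast(ci,c,.006)[0])
ci=robot.camera_info("top")
print("pan approx corners TL,TR,BR,BL",cast(ci,[(376,193),(432,205),(426,236),(370,224)],.0),"weight",cast(ci,[(347,292)],.013),cast(ci,[(404,298)],.03))
im=cv2.imread("pics/top0.png")[165:315,235:455]
cv2.imwrite("pics/top0c.png",cv2.resize(im,None,fx=3.6,fy=3.6,interpolation=cv2.INTER_CUBIC))
R=np.array([[0,1,0],[1,0,0],[0,0,-1.]])
for R in (np.diag([1,-1,-1.]),np.diag([-1,1,-1.]),np.array([[0,1,0],[1,0,0],[0,0,-1.]]),np.array([[0,-1,0],[-1,0,0],[0,0,-1.]])):
    print(R[:,0],[robot.ik(p,R) for p in ([.5,0,.3],[.5,-.15,.3])])
ci=robot.camera_info("wrist");s=robot.get_state();Rc=cv2.Rodrigues(ci['rvec'])[0];print(ci['fx'],s['tool_rot'].T@(-Rc.T@ci['tvec']-s['ee_pos']),s['tool_rot'].T@Rc.T)
E
```

```text
top [312.5347 193.1597] [305 187  16  16 144] [0.6625 0.0615]
top [410.2203 204.8588] [378 193  53  42 177] [ 0.6484 -0.1942]
top [446.3864 216.5227] [445 202   3  28  44] [ 0.6236 -0.2889]
top [447.3077 245.0385] [447 235   2  18  26] [ 0.5484 -0.2917]
top [308.5    264.3056] [305 261   8   8  36] [0.4749 0.0588]
top [265.5714 268.7143] [251 264  30  10 119] [0.4564 0.1659]
top [435.6667 268.5333] [432 265   9   8  45] [ 0.4858 -0.2625]
top [371.7436 269.8974] [368 266   8   9  39] [ 0.4716 -0.101 ]
top [403.7283 297.7341] [396 291  16  14 173] [ 0.4072 -0.1836]
scene [362.6266 227.1159] [355 219  17  19 233] [0.6616 0.0718]
scene [271.0833 233.6875] [260 225  22  18  96] [0.4573 0.1635]
scene [297.898  261.4286] [294 258   8   8  49] [0.4752 0.0576]
scene [293.1579 307.8421] [290 306   7   4  19] [ 0.4094 -0.0465]
scene [331.6667 315.3167] [327 311  10  10  60] [ 0.472  -0.1028]
scene [322.7931 356.4586] [315 346  17  22 290] [ 0.4098 -0.1744]
scene [379.6515 375.6061] [375 371  10  10  66] [ 0.486  -0.2632]
pan approx corners TL,TR,BR,BL [[ 0.6763 -0.1047]
 [ 0.6539 -0.2526]
 [ 0.5697 -0.2381]
 [ 0.5915 -0.0923]] weight [[ 0.4114 -0.0413]] [[ 0.4045 -0.1796]]
[1. 0. 0.] [array([-0.8269,  0.1588,  0.8601,  1.8439, -0.1292,  1.1964, -1.4965]), array([-0.6624,  0.2771,  1.08  ,  1.7982, -0.2597,  1.2212, -1.0788])]
[-1.  0.  0.] [array([-0.5861,  0.1323,  0.5804,  1.8381, -0.0779,  1.1937,  1.5898]), array([-0.5643,  0.2364,  0.9412,  1.7963, -0.2037,  1.2113,  2.0068])]
[0. 1. 0.] [array([-0.6737,  0.1392,  0.6802,  1.8404, -0.094 ,  1.1943,  0.0364]), array([-0.6202,  0.257 ,  1.0183,  1.7974, -0.2329,  1.2161,  0.4652])]
[ 0. -1.  0.] [None, array([-0.6675,  0.2799,  1.0877,  1.7983, -0.2634,  1.222 , -2.646 ])]
393.5050777947419 [ 0.0784  0.0002 -0.1603] [[ 0.0003 -0.9623 -0.2721]
 [ 1.      0.0003 -0.0002]
 [ 0.0003 -0.2721  0.9623]]
```

View pics/top0c.png

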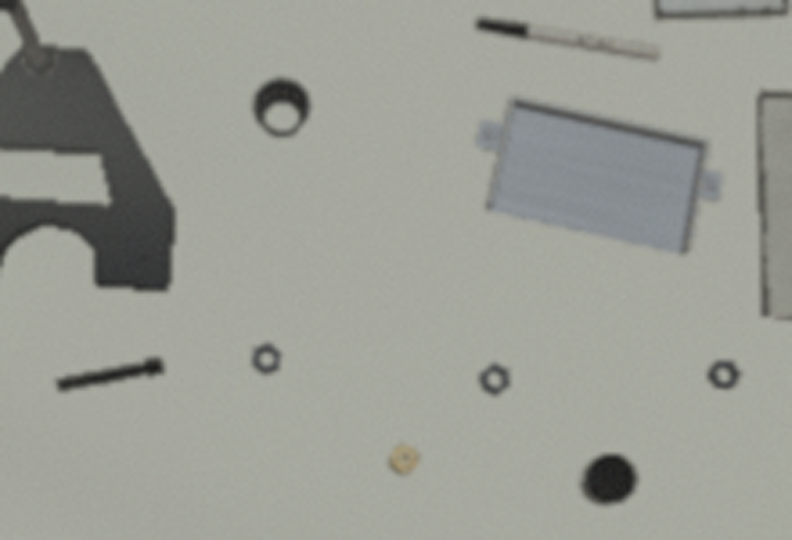

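The crop shows the pan's front corners at (488,208) and (685,252), and its back corners at (515,100) and (705,143). The two cameras agree on the nuts to about 1.5 mm. Before the transit I'll check how high the microscope head sits.

```bash
cat >> h.py <<'E'
C=np.array([.620,-.171]);a=np.arctan2(-.0218,.146)
def setpan(ci):
    global C,X,Y
    q=lambda x,y:(235+x/3.6,165+y/3.6)
    FL,FR=cast(ci,[q(488,208),q(685,252)],.003)
    Y=(FL-FR)/np.linalg.norm(FL-FR);X=np.array([Y[1],-Y[0]]);C=(FL+FR)/2+.04*X
def w(p): return C+p[0]*X+p[1]*Y
def pan(q): d=np.asarray(q)-C; return np.array([d@X,d@Y])
E
python3 - <<'E'
from rig import robot
import h;from h import *
np.set_printoptions(precision=4,suppress=True)
a,b=robot.camera_info("top"),robot.camera_info("scene")
h.setpan(a);print("pan",h.C,np.degrees(np.arctan2(h.X[1],h.X[0])),"backcorners",[h.pan(p) for p in cast(a,[(235+515/3.6,165+100/3.6),(235+705/3.6,165+143/3.6)],.018)])
for z in (.1,.2,.3,.4): print(z,cast(a,[(211,241)],z)[0],cast(b,[(250,135)],z)[0])
st=robot.get_state();print(st['tool_rot'])
q=robot.ik([.15,.42,.40],st['tool_rot']);print(q)
robot.move_linear([.15,.42,.40],velocity=.3)
q=np.array(robot.get_state()['qpos']);q[0]+=np.arctan2(.42,.15)+.2;print(q)
robot.goto_joints(q)
s=robot.get_state();print(s['ee_pos'],s['time'])
E
```

```text
pan [ 0.6223 -0.1706] -9.037717336389841 backcorners [array([0.0387, 0.0699]), array([ 0.038 , -0.0693])]
0.1 [0.5003 0.2886] [0.5274 0.4194]
0.2 [0.4818 0.2642] [0.4865 0.296 ]
0.3 [0.4634 0.2398] [0.4456 0.1726]
0.4 [0.4449 0.2154] [0.4047 0.0493]
[[-0.9418  0.3361 -0.0003]
 [ 0.3361  0.9418 -0.0011]
 [-0.0001 -0.0011 -1.    ]]
[-1.2776 -0.036  -0.0186  1.769  -0.0006  1.4096 -0.068 ]
[ 0.1543 -0.0345 -0.0225  1.7703 -0.0008  1.4074 -0.0678]
[ 0.4376 -0.0878  0.3987] 3.1833
```

The pan checks out: the back corners land at x=+38 mm, y=±70 mm. The microscope head is near (0.48, 0.265, 0.2), clear of my path. Sweeping nut_2 first.

```bash
cat >> h.py <<'E'
from rig import robot
setpan(robot.camera_info("top"))
ZL,ZH=.022,.085
def stroke(n,t,flip,back=.038,v=.09):
    """push nut at world n to world t; tool x along -d if flip"""
    n,t=np.asarray(n),np.asarray(t);d=(t-n)/np.linalg.norm(t-n)
    x=np.r_[-d if flip else d,0];z=np.array([0,0,-1.]);R=np.c_[x,np.cross(z,x),z]
    s=n-back*d;e=t-.0155*d
    robot.move_ptp([*s,ZH],R);robot.move_linear([*s,ZL],velocity=.12,threshold=8) and print("touched on lowering")
    print("hit",robot.move_linear([*e,ZL],velocity=v,threshold=25),robot.get_state()['ee_pos'],e)
    b=e-.02*d
    robot.move_linear([*b,ZL],velocity=.1);robot.move_linear([*b,ZH],velocity=.2)
def look(tag):
    for n in("top","scene"):
        im=robot.grab_frame(n);cv2.imwrite(f"pics/{n}_{tag}.png",im[:,:,::-1]);ci=robot.camera_info(n)
        for c,s in blobs(im,thr=85,amin=8,amax=400):
            p=cast(ci,c,.006)[0]
            if .38<p[0]<.7 and -.3<p[1]<.2: print(n,c.round(),s[4],p.round(4),"pan",pan(p).round(4))
    st=robot.get_state();print("t",st['time'],st['ee_pos'].round(3))
E
python3 - <<'E'
from h import *
robot.gripper_to(.014);print(robot.get_state()['opening'])
stroke((.4718,-.102),w((.025,0)),True)
look("n2")
E
```

```text
0.014070735844964526
hit False [ 0.63253358 -0.16853466  0.02204836] [ 0.63268179 -0.16863438]
top [313. 191.] 76 [0.6673 0.0615] pan [0.008  0.2363]
top [266. 269.] 64 [0.4568 0.164 ] pan [-0.216   0.3045]
scene [363. 227.] 175 [0.6622 0.0725] pan [0.0012 0.2463]
scene [271. 234.] 48 [0.4573 0.1628] pan [-0.2154  0.3034]
scene [420. 303.] 10 [ 0.6521 -0.1703] pan [0.0293 0.005 ]
scene [418. 308.] 12 [ 0.6412 -0.1779] pan [ 0.0198 -0.0042]
scene [323. 355.] 202 [ 0.4115 -0.172 ] pan [-0.208  -0.0345]
t 9.8417 [ 0.614 -0.161  0.084]
```

View pics/scene_n2.png

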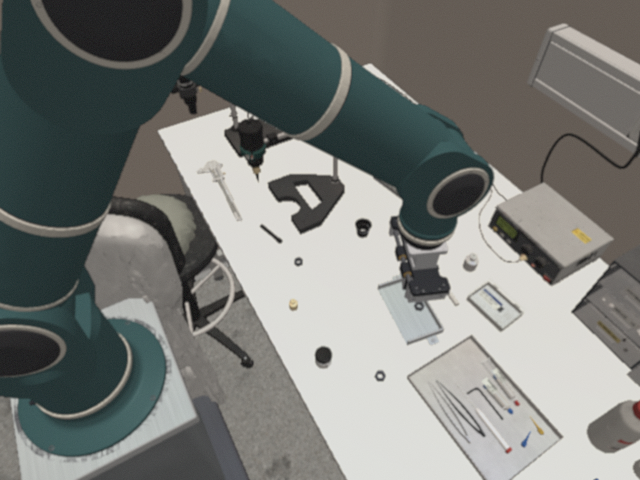

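nut_2 is in the pan at pixel (419,306), about (+25, 0) mm in the pan's frame, and everything else is where it was. Next is nut_1's sideways stroke.

Run:
```python
from h import *
stroke((.475,.0582),w((-.098,.038)),True)
robot.move_linear([.44,-.02,.2],velocity=.3)
look("n1a")
print(w((-.098,.038)))
```

```text
hit False [ 0.52673111 -0.10268298  0.02199415] [ 0.52675869 -0.10295838]
top [312. 192.] 82 [0.6668 0.0621] pan [0.0073 0.2368]
top [266. 269.] 69 [0.4566 0.1649] pan [-0.2163  0.3053]
scene [363. 227.] 187 [0.662  0.0727] pan [0.001  0.2465]
scene [278. 240.] 15 [0.4639 0.1369] pan [-0.2047  0.2788]
scene [419. 306.] 34 [ 0.6463 -0.1749] pan [ 0.0244 -0.0004]
scene [360. 306.] 10 [ 0.5355 -0.1133] pan [-0.0948  0.043 ]
scene [359. 311.] 10 [ 0.5274 -0.1228] pan [-0.1012  0.0323]
scene [323. 355.] 209 [ 0.4114 -0.172 ] pan [-0.2081 -0.0345]
scene [378. 378.] 10 [ 0.4809 -0.2658] pan [-0.1247 -0.1162]
t 15.75 [ 0.44  -0.021  0.199]
[ 0.53149832 -0.11771595]
```

View pics/scene_n1a.png

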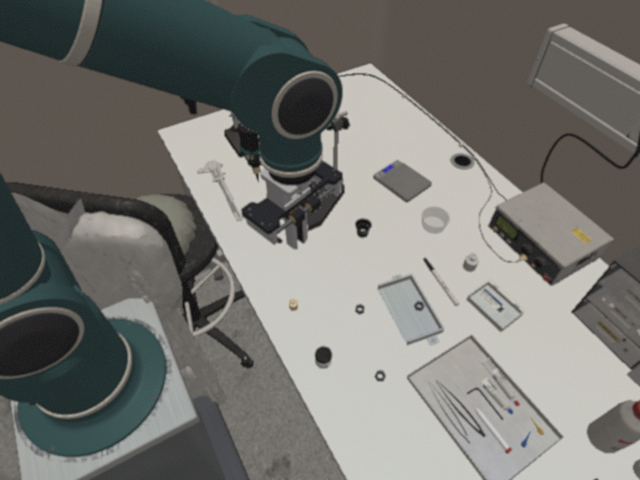

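nut_1 is at (360,309), which is pan (-98, 38) mm as planned. Next I'll push it into the pan, then make nut_3's first stroke.

Run:
```python
from h import *
stroke(w((-.098,.038)),w((-.003,.039)),True)
stroke((.4859,-.2628),w((-.08,-.037)),False)
robot.move_linear([.44,-.02,.2],velocity=.3)
look("n3a")
```

```text
hit False [ 0.60981775 -0.12934223  0.02202717] [ 0.61014365 -0.12937785]
hit False [ 0.52780363 -0.20751928  0.02202625] [ 0.52814106 -0.20697285]
top [313. 192.] 80 [0.6669 0.0618] pan [0.0075 0.2365]
top [266. 269.] 69 [0.4566 0.1649] pan [-0.2163  0.3053]
scene [363. 227.] 189 [0.6619 0.0726] pan [0.0008 0.2464]
scene [271. 234.] 56 [0.4574 0.1624] pan [-0.2152  0.303 ]
scene [400. 295.] 31 [ 0.6257 -0.1335] pan [-0.0025  0.0372]
scene [419. 306.] 32 [ 0.6462 -0.1751] pan [ 0.0243 -0.0006]
scene [383. 333.] 11 [ 0.5425 -0.1906] pan [-0.0757 -0.0323]
scene [381. 339.] 13 [ 0.5321 -0.1989] pan [-0.0847 -0.042 ]
scene [323. 355.] 209 [ 0.4114 -0.172 ] pan [-0.2081 -0.0345]
t 25.175 [ 0.44  -0.021  0.199]
```

View pics/scene_n3a.png

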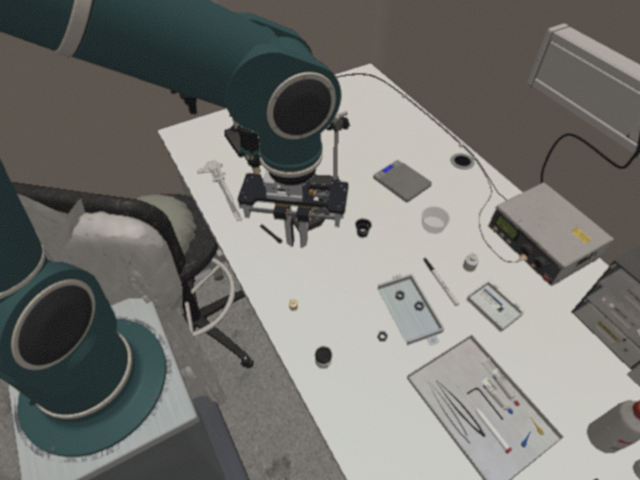

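nut_1 (400,295) and nut_2 (419,306) are both inside the pan. nut_3 waits in front of it at (382,336), so its last push comes next.

Run:
```python
from h import *
stroke(w((-.080,-.037)),w((-.003,-.038)),False)
robot.move_linear([.44,-.02,.2],velocity=.3)
look("end")
```

```text
hit False [ 0.59772229 -0.20505922  0.02201965] [ 0.59810582 -0.20506207]
top [312. 192.] 81 [0.6669 0.062 ] pan [0.0075 0.2367]
top [266. 269.] 69 [0.4566 0.1649] pan [-0.2163  0.3053]
top [404. 298.] 134 [ 0.4073 -0.1841] pan [-0.2102 -0.0471]
scene [363. 227.] 188 [0.6621 0.0728] pan [0.0011 0.2466]
scene [272. 234.] 56 [0.4576 0.1616] pan [-0.2148  0.3023]
scene [399. 295.] 31 [ 0.6254 -0.1333] pan [-0.0028  0.0373]
scene [419. 306.] 34 [ 0.6463 -0.1749] pan [ 0.0244 -0.0004]
scene [416. 324.] 32 [ 0.6146 -0.207 ] pan [-0.002  -0.0371]
scene [323. 355.] 210 [ 0.4113 -0.1721] pan [-0.2082 -0.0346]
t 30.2 [ 0.44  -0.021  0.2  ]
```

View pics/scene_end.png

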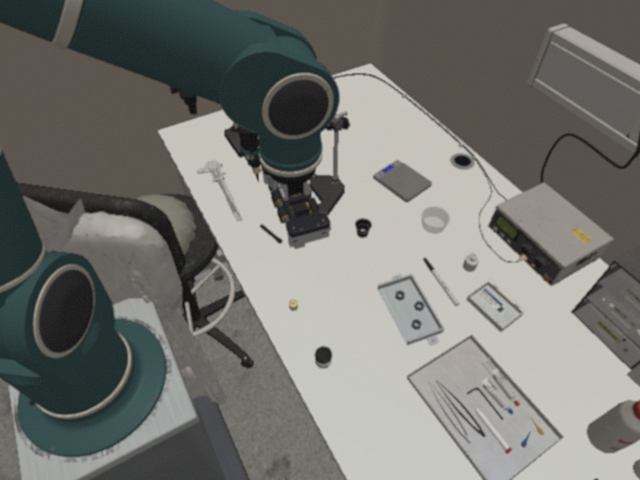

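All three nuts are well inside the pan, at (399,295), (419,306) and (416,324), and the bystanders haven't moved.

```bash
python3 -c "
from rig import robot
print(robot.sign_off())"
```

```text
the job is handed in; nothing more can be done
None
```

All three nuts were swept into the catch pan and lie wholly inside it, the bystanders look undisturbed in the last picture, and I handed the job in at about 30 s of the 64 s allowed.

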